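Post the used settle plate through the chute flap

ROBOT

A 6-joint arm with a two-finger parallel gripper is mounted at the origin on a cart in front of the work surface, level with it; the furniture and walls round the work are solid. World frame = base frame: x ahead of the robot, y to its left, z up, the work surface at z = 0. Lengths are in m, angles in rad, forces in N, time in s.
With the tool pointing down it reaches from about 0.3 to 0.75 m from the base axis. Payload 8.5 kg.
Tool frame: the origin (TCP) lies midway between the tips of the shut fingers; the grasp point (between the pads) lies 19 mm behind it; z points along the fingers, y is the line along which they close (so a half turn about z gives the same grasp; the last joint's range is limited). The gripper opens to 85 mm and grips with 20 to 120 N. Pads are 22 mm wide; open, the fingers measure 114 mm over their backs; the gripper's body (76 mm by 85 mm) begins 54 mm behind the grasp point. The pads swing forward as they close: fully open they stand 13 mm farther back than shut.
Start: joints at [-1.474, 0.381, 1.297, -0, 1.464, -0.215], TCP at [0.169, -0.523, 0.231] pointing down, gripper open.
Joint ranges: [-3.11, 3.11], [-0.89, 2.33], [0.22, 2.48], [-1.42, 4.56], [0.17, 2.85], [-2.88, 2.88]. Speed limits (rad/s): [2.39, 2.39, 3.14, 3.14, 3.14, 3.14].

INTERFACE

Orientations are given as a rotation vector (axis times angle).
In Python, from plant import telemetry, vision, workorder gives the robot as it stands.
- The arm moves only by the tool arm_command, never from a script. Its arguments are lists of equal length, an entry for each row: "slide": the shift along the tool's x, y, z in cm, a list of three; "roll": the turn about the tool's z in rad; "hand": the gripper's target within -1 to 1 (shut at 1, half-way at 0, fully open at -1). In form: {"slide": [[tx, ty, tz], ...], "roll": [roll, ...], "hand": [hand, ...]}. A call has exactly 8 rows; each row is the pose to reach, as a shift and turn from the pose commanded when the call began, along the tool's axes at that moment; what a row does not reach only later rows make up. A row lasts 1/8 s, in which the tool goes at most 62.5 mm and 10.7 degrees, less where a joint would pass 70% of its speed; a pose out of reach is approached as far as the arm can. A call with a gripper value outside its range is refused whole. The fingers move at their own pace and stop on an object; "force" is the grip in N (left out, the last holds). Time passes only in rows, so rows that repeat a pose let the fingers close, or fill a call up. It gives the time, the measured TCP pose, the force, the opening and the grip force at its end, in the units of the state.
- telemetry.get_state(): the state, without advancing time (a new reading comes with each control period).
- vision.get_image(name): name is "scene" or "top" or "wrist"; returns the picture (384x512x3 uint8, red, green, blue); there is no depth.
- vision.get_calibration(name): a dict with "fx", "fy", "cx", "cy" (pixels), "rvec" (rotation vector, rad) and "tvec" (3), from world to camera coordinates, as OpenCV has them. Camera axes: x right, y down, z forward; pixel columns grow to the right and rows downward; lengths in m; the calibration is good to about 2 mm. A picture is of the moment at which its call begins: read the wrist's pose just before it. get_calibration takes no time and is no camera call; for the wrist camera it gives the pose at the moment of the call.
- workorder.finish_job(): hands the job in; it is judged then, once.
Trained networks look in the newest picture that a camera, given by its name, has taken for a name from the list of things; names that differ only in an ending like _2 or _b are one class to them, and where a whole thing is asked for, a point or a joint stands for the part that bears it (a point fixed in the world has none). Each returns a list of dicts, best first, with "p" (0 to 1); they miss things now and then, are a little off and sometimes report something else, mostly with a low value. They report only what shows in the picture. A call takes as long as a camera call. They do not tell look-alikes from the thing itself.
- vision.cut_out(camera, target): "region" (384x512 bool, what is visible of it) and "pixel" ([column, row] in pixels, amid what is visible of it).
The state is a dict: "clock": time; "q": joint angles; "qd": joint speeds; "joint_efforts": joint torques, N m; "tcp_pos": TCP position; "ee_rot": TCP orientation; "force": force on the tool from outside, world axes, zero at the start; "wrist_torque": the same for the moment, N m; "finger_gap": finger opening in m; "grip_force": force on a finger pad.
Only numpy, scipy, OpenCV 4.12 (cv2) and the standard library are available. Lean on these libraries where they do the work, as an engineer would, in place of code of your own. Each camera call takes 0.05 s, during which the arm holds its last target. There are 200 camera calls.

TASK

A used settle plate (flat round dish) lies on the raised metal apron of the return chute. With the fingertips only, gently slide it along the apron so that it pushes the hanging flap open and goes through the mouth, then draw back so that it rests on the ramp behind and the flap hangs shut again. Do not lift or tip the plate off the apron, and leave everything else on the bench where it is.

Things in the scene. Friction and masses are not known exactly. Their poses are not given: they have to be found in the camera images.
- plate: The used settle plate to post: closed round cream dish, 65 mm diameter, 15 mm high, about 50 g, lying flat and loose on the apron. Origin: centre of its underside; z axis up through the lid. Its yaw means nothing.
- chute: Return chute, white and steel, fixed on the left or right half of the bench. Origin on the bench under the mouth; x = feed direction (level, away from the robot), y left, z up. Its apron is a flat shelf 80 mm above the bench, x -156 to 0 mm, y -70 to 70 mm.
- apron (a point): Centre of the apron's flat top, 78 mm before the mouth; axes as the chute's. The apron is open at its sides and rear; only near the mouth two lead-in guides, 12 mm high, run from 66 mm off the centre line, 38 mm before the mouth, to 44 mm off it at the mouth.
- mouth (a point): Centre of the mouth at apron level (80 mm above the bench), in the plane of the shut flap; axes as the chute's. The mouth is 86 mm wide between posts and 40 mm high; posts and lintel reach 52 mm above the apron. The apron's last 12 mm, before the mouth, is a slick strip.
- flap (a joint): Gravity flap that hangs in the mouth: grey plate 80 mm wide, 38 mm tall, 3 mm thick, 15 g, hinged along its top edge 42 mm above the apron. 0 = hanging shut; grows (rad, to 1.5) as its lower edge, 3 mm above the apron, is pushed away from the robot in the feed direction. It falls shut by its own weight. A plate passing under it holds it at about 0.8.
- ramp (a point): Point on the ramp 65 mm past the mouth. The slick ramp, 86 mm wide, falls at 28 degrees from the apron's edge at the mouth to an end stop 129 mm past it, between cheeks 96 mm above the bench, open on top. A plate whose centre passes the mouth tips on to it and slides down by itself, to rest with its centre about 90 mm past the mouth.
- spare_plate: A second, identical dish (65 x 15 mm) lying on the bench top near the back left; a bystander.
- clamshell: Clear plastic box 106 x 126 x 45 mm on the bench, on the side where the chute is not; a bystander.
- tweezers: Thin tweezers, 14 x 130 x 8 mm, lying on the bench just to the left (+y) of the chute's ramp, along it; a bystander.
- cup: Small steel cup, 54 mm diameter, 36 mm high, on the bench near the back right; a bystander.
Not all that is in view belongs to the job. What is shaped like the plate but pink is not meant.

How it is judged:
On the way:
1. the plate lies in the mouth on the apron and holds the flap open (value of joint flap above 0.45 rad and contact force between plate and flap above 0.002 N and x of plate in the frame of chute between -0.035 and 0.03 m), for 0.1 s.
At the end, for the whole second after the job is handed in: The plate rests lid up on the ramp behind the mouth (its centre 70 to 115 mm past the flap, tilted no more than 0.7 rad), the flap hangs shut within 0.08 rad, and the other loose things are within 15 mm of where they were (x of plate in the frame of chute between 0.07 and 0.115 m and y of plate in the frame of chute between -0.03 and 0.03 m and height (world z) of plate below 0.055 m and angle between plate's own z axis and vertical below 0.7 rad and linear speed of plate below 0.02 m/s and value of joint flap below 0.08 rad and distance of each of spare_plate, clamshell, tweezers, cup from where it was at the start of the episode below 0.015 m); the robot touches nothing.
It fails at once if the plate is lifted more than 15 mm off the apron (z of plate in the frame of chute above 0.095 m).
It fails at once if the plate is tipped up by more than 0.9 rad (angle between plate's own z axis and vertical above 0.9 rad).
It fails at once if the plate is pressed with more than 15 N (contact force between the fingers and plate above 15 N).
It fails at once if a bystander is moved by more than 15 mm (distance of any of spare_plate, clamshell, tweezers, cup from where it was at the start of the episode above 0.015 m).
It also fails if it takes over 38 s, if anything falls off the work surface, if the arm or the gripper's body presses on something with over 40 N, if the wrist force passes 120 N, or if a joint passes its speed limit or range.

## Working session

There is one attempt and no reset: what is moved stays moved. The work goes in short steps, Python scripts to look and compute and a tool call to move; the robot and the scene stay as the last step left them, time stands still between calls to the robot, and variables do not carry over. Pictures are saved under pics/ and viewed, at most 10 in all, crops included, and the job is handed in when it is done.

Besides the shell and the picture viewer there is one more tool, called after ">>>" as name([rows], argument=value, ...), one row to a line, values as JSON. arm_command: Moves the arm, as the interface text tells. Its arguments: {"type":"object","properties":{"slide":{"type":"array","items":{"type":"array","items":{"type":"number"}}},"roll":{"type":"array","items":{"type":"number"}},"hand":{"type":"array","items":{"type":"number"}},"force":{"type":"number"}},"required":["slide","roll","hand"]}

```bash
mkdir -p pics; cat > h.py <<'E'
import numpy as np, cv2
from plant import telemetry, vision, workorder
def ray(cam,px,z,cal=None):
    c=cal or vision.get_calibration(cam); R=cv2.Rodrigues(np.array(c['rvec'],float))[0]; t=np.array(c['tvec'],float)
    d=R.T@np.array([(px[0]-c['cx'])/c['fx'],(px[1]-c['cy'])/c['fy'],1]); o=-R.T@t
    return o+d*(z-o[2])/d[2]
def snap(cam,fn):
    im=vision.get_image(cam); cv2.imwrite('pics/'+fn,im[:,:,::-1]); return im
E
python3 - <<'E'
from h import *
a=snap('top','a.png');b=snap('scene','b.png')
cv2.imwrite('pics/ab.png',cv2.resize(np.vstack([a,b])[:,:,::-1],None,fx=.78,fy=.78))
for n,z in [('plate',.095),('chute',.08),('flap',.1),('clamshell',.045),('tweezers',.008),('cup',.036)]:
    for r in vision.cut_out('top',n)[:3]:
        print(n,round(r['p'],2),np.round(r['pixel']),r['region'].sum(),np.round(ray('top',r['pixel'],z),3))
s=telemetry.get_state();print(s['tcp_pos'],s['ee_rot'],s['clock'],s['finger_gap'])
E
```

```text
plate 0.88 [114. 263.] 293 [0.317 0.503 0.095]
plate 0.84 [178. 239.] 324 [0.382 0.298 0.095]
plate 0.76 [191. 143.] 269 [0.699 0.244 0.095]
chute 0.8 [185. 215.] 3279 [0.458 0.277 0.08 ]
clamshell 0.58 [351. 210.] 1166 [ 0.447 -0.278  0.045]
cup 0.67 [181. 237.] 298 [0.392 0.297 0.036]
cup 0.61 [378. 144.] 202 [ 0.675 -0.402  0.036]
[ 0.16872355 -0.52342686  0.23122519] [-3.10327849e+00 -4.87798658e-01 -1.88123182e-05] 0.4 0.08539135375373527
```

View pics/a.png

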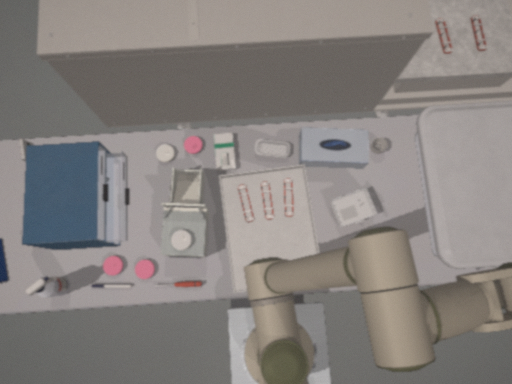

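View pics/b.png

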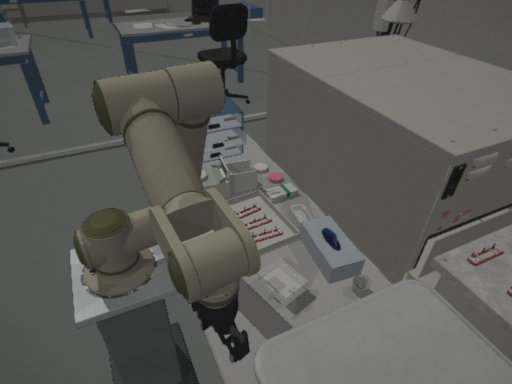

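The top view shows the chute at about (185,215), with the cream plate on its apron at about (181,239). The pink dishes are decoys. I'll zoom in on the chute.

```bash
python3 - <<'E'
from h import *
a=cv2.imread('pics/a.png')[155:265,145:225]
cv2.imwrite('pics/c.png',cv2.resize(a,None,fx=5.4,fy=5.4,interpolation=cv2.INTER_CUBIC))
for p in [(114,263),(178,239),(191,143)]: pass
g=vision.get_image('top')
for r in vision.cut_out('top','plate'):
    print(r['pixel'],r['p'],g[r['region']].mean(0).round())
    m=r['region'];ys,xs=np.nonzero(m);print(xs.min(),xs.max(),ys.min(),ys.max(),xs.mean(),ys.mean())
for r in vision.cut_out('top','chute')[:1]:
    m=r['region'];ys,xs=np.nonzero(m);print(xs.min(),xs.max(),ys.min(),ys.max())
    for y in range(ys.min(),ys.max()+1,6): print(y,xs[ys==y].min(),xs[ys==y].max())
c=vision.get_calibration('top');print(c)
E
```

```text
[178.4, 239.3] 0.72 [187. 179. 174.]
171 191 230 249 181.0991253644315 239.54810495626822
[114.1, 266.2] 0.66 [192. 116. 134.]
103 123 256 275 113.14373088685015 265.2538226299694
[190.2, 146.1] 0.61 [194. 116. 134.]
184 202 136 153 193.05555555555554 144.46031746031747
[143.2, 267.4] 0.56 [201. 120. 139.]
135 153 260 277 144.1340579710145 268.7717391304348
[188.1, 216.6] 0.32 [149. 145. 139.]
160 209 168 258 185.89088191330345 214.26307922272048
160 208 169 257
169 174 200
175 173 204
181 172 204
187 172 203
193 171 203
199 171 203
205 163 205
211 164 208
217 163 208
223 162 207
229 163 207
235 162 207
241 162 206
247 160 206
253 161 206
{'fx': 424.3338264532383, 'fy': 424.3338264532383, 'cx': 250.20700372739918, 'cy': 190.5208279144809, 'rvec': array([ 2.04465606, -2.18420157,  0.23559195]), 'tvec': array([0.0920698 , 0.52758395, 1.37944987])}
```

View pics/c.png

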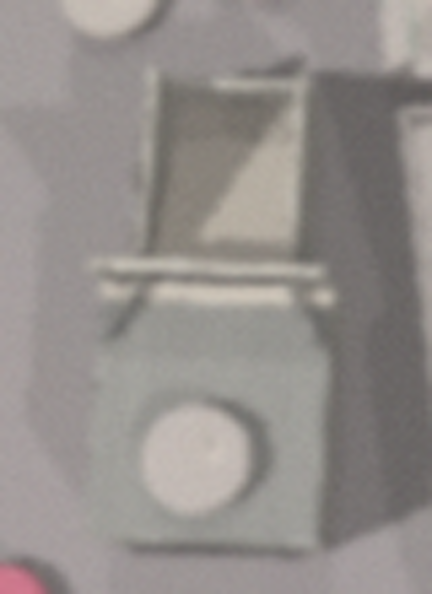

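```bash
python3 - <<'E'
from h import *
f=lambda u,v:(145+(u+.5)/5.4-.5,155+(v+.5)/5.4-.5)
for n,(u,v),z in [('cheekL far',(153,72),.096),('cheekL near',(143,250),.096),('cheekR far',(303,72),.096),('cheekR near',(297,250),.096),
 ('lintL',(92,268),.132),('lintR',(325,272),.132),('lintLnear',(100,290),.132),('lintRnear',(335,298),.132),('apron rearR',(318,548),.08),('apron rearmid',(205,545),.08),('apron sideR',(329,350),.08),('apron sideL',(98,350),.08),('apronL2',(90,500),.08),('apronR2',(322,500),.08)]:
    print(n,ray('top',f(u,v),z).round(4))
print('plate',ray('top',(181.1,239.5),.093).round(4), ray('top',f(197,458),.095).round(4))
E
```

```text
cheekL far [0.6172 0.3087 0.096 ]
cheekL near [0.5063 0.3179 0.096 ]
cheekR far [0.6112 0.2168 0.096 ]
cheekR near [0.5002 0.2251 0.096 ]
lintL [0.4903 0.3419 0.132 ]
lintR [0.4789 0.2055 0.132 ]
lintLnear [0.4768 0.3375 0.132 ]
lintRnear [0.4631 0.2003 0.132 ]
apron rearR [0.3221 0.2218 0.08  ]
apron rearmid [0.3283 0.2888 0.08  ]
apron sideR [0.4404 0.2099 0.08  ]
apron sideL [0.4496 0.3496 0.08  ]
apronL2 [0.3595 0.3564 0.08  ]
apronR2 [0.3503 0.2181 0.08  ]
plate [0.3786 0.2898 0.093 ] [0.3787 0.2896 0.095 ]
```

>>> arm_command([
  [4.5,-3.8,0],
  [9,-7.6,0],
  [13.6,-11.5,0],
  [18.1,-15.3,0],
  [22.7,-19.2,0],
  [27.2,-23,0],
  [31.8,-26.9,0],
  [36.3,-30.7,0],
], roll=[0.05,0.1,0.15,0.2,0.25,0.3,0.35,0.389], hand=[0.3,0.3,0.3,0.3,0.3,0.3,0.3,0.3])

```text
clock: 1.55
tcp_pos: [0.4208, -0.1181, 0.2316]
ee_rot: [3.139, -0.124, 0.001]
force: [0.8, -0.3, -0.4]
finger_gap: 0.0297
grip_force: 0.0
```

>>> arm_command([
  [-1.7,-5,0],
  [-3.4,-10,0],
  [-5.1,-15,0],
  [-6.9,-20.1,0],
  [-8.6,-25.1,0],
  [-10.3,-30.1,0],
  [-12,-35.1,0],
  [-13.8,-40.1,0],
], roll=[0,0,0,0,0,0,0,0], hand=[0.3,0.3,0.3,0.3,0.3,0.3,0.3,0.3])

```text
clock: 2.55
tcp_pos: [0.3127, 0.2923, 0.2316]
ee_rot: [-3.139, 0.121, -0.001]
force: [1.0, 0.2, 0.7]
finger_gap: 0.03
grip_force: 0.0
```

```bash
python3 - <<'E'
from h import *
s=telemetry.get_state();print(s['clock'],s['tcp_pos'],s['ee_rot'],s['q'],s['qd'])
c=vision.get_calibration('wrist')
snap('wrist','d.png')
for r in vision.cut_out('wrist','plate')[:2]:
    ys,xs=np.nonzero(r['region']);(u,v),rad=cv2.minEnclosingCircle(np.c_[xs,ys].astype(np.float32));print(r['p'],(u,v),rad,ray('wrist',(u,v),.095,c).round(4))
E
```

```text
2.55 [0.3127253  0.29225621 0.23157477] [-3.13891031e+00  1.21136511e-01 -1.21074990e-03] [ 4.73541889e-01  1.64849306e-01  1.60657756e+00 -7.81134748e-05
  1.36932449e+00  2.12149933e+00] [ 1.04768084  0.3243757  -0.40293655  0.00323575  0.07369339  1.04321216]
0.72 (72.0, 177.0) 28.84450912475586 [0.3347 0.4779 0.095 ]
0.63 (155.5, 186.5) 25.93270492553711 [0.3187 0.3977 0.095 ]
```

View pics/d.png

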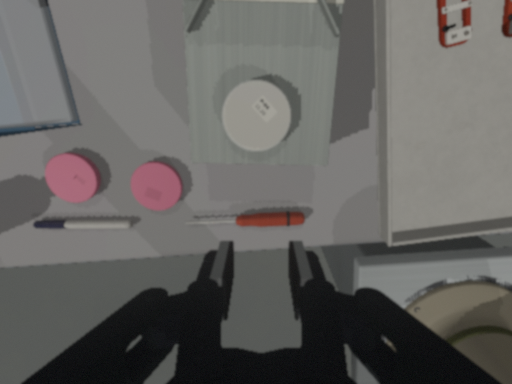

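The wrist view shows the plate at about (256,115) on the apron. The apron's rear corners are at about (195,163) and (328,165), and the guides are at the top. I'll retake it now that the arm has settled.

```bash
python3 - <<'E'
from h import *
c=vision.get_calibration('wrist'); im=snap('wrist','e.png')
s=telemetry.get_state();print(s['clock'],s['tcp_pos'],np.abs(s['qd']).max())
g=cv2.GaussianBlur(cv2.cvtColor(im,cv2.COLOR_RGB2GRAY),(3,3),0)
h=cv2.HoughCircles(g,cv2.HOUGH_GRADIENT,1,40,param1=80,param2=20,minRadius=28,maxRadius=42);
for u,v,r in h[0]: print(u,v,r,ray('wrist',(u,v),.095,c).round(4), ray('wrist',(u+r,v),.095,c).round(4))
cv2.imwrite('pics/f.png',cv2.resize(im[0:190,170:360,::-1],None,fx=3.1,fy=3.1,interpolation=cv2.INTER_CUBIC))
E
```

```text
2.7 [0.31242539 0.29208708 0.2312268 ] 0.06938229472514018
257.5 113.5 35.3 [0.3795 0.293  0.095 ] [0.3771 0.2607 0.095 ]
65.5 183.5 32.2 [0.3265 0.488  0.095 ] [0.3242 0.4561 0.095 ]
152.5 189.5 28.6 [0.3141 0.4031 0.095 ] [0.3121 0.3746 0.095 ]
```

View pics/f.png

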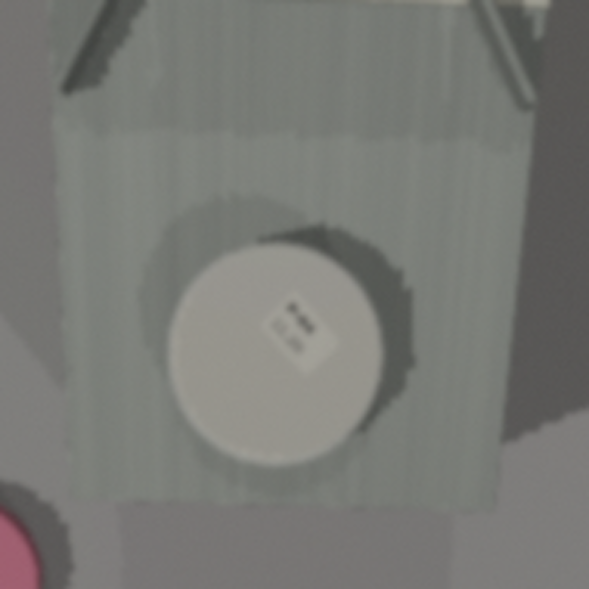

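The crop shows the apron's rear corners at (75,500) and (497,511). The guide starts are at (65,92) and (528,105), and the plate is centred at (276,354).

```bash
python3 - <<'E'
from h import *
f=lambda u,v:(170+(u+.5)/3.1-.5,(v+.5)/3.1-.5)
for n,p,z in [('RL',(75,500),.08),('RR',(497,511),.08),('SL',(58,130),.08),('SR',(534,130),.08),('GL',(65,92),.092),('GR',(528,105),.092),('plate',(276,354),.095)]: print(n,ray('wrist',f(*p),z).round(4))
s=telemetry.get_state();print(s['tcp_pos'],s['ee_rot'])
E
```

```text
RL [0.3378 0.3594 0.08  ]
RR [0.324  0.2212 0.08  ]
SL [0.4462 0.3484 0.08  ]
SR [0.436  0.2107 0.08  ]
GL [0.4532 0.3425 0.092 ]
GR [0.4406 0.2156 0.092 ]
plate [0.3798 0.2899 0.095 ]
[0.31242539 0.29208708 0.2312268 ] [ 3.13945480e+00 -1.14160780e-01 -1.41338742e-04]
```

>>> arm_command([
  [0,0,3],
  [0,0,6],
  [0,0,9],
  [0,-0.1,11],
  [0,-0.1,13],
  [0,-0.1,14],
  [0,-0.1,14.7],
  [0,-0.1,14.7],
], roll=[0,0.017,0.017,0.017,0.017,0.017,0.017,0.017], hand=[0.3,0.3,0.3,0.3,0.3,0.3,0.3,0.3])

```text
clock: 3.7
tcp_pos: [0.3136, 0.2913, 0.0844]
ee_rot: [3.138, -0.148, -0.0]
force: [-0.2, 0.1, -0.0]
finger_gap: 0.0304
grip_force: 0.0
```

```bash
python3 - <<'E'
from h import *
snap('wrist','g.png')
s=telemetry.get_state();print(s['tcp_pos'],s['ee_rot'])
E
```

```text
[0.31372302 0.2914988  0.08467014] [-3.13782898e+00  1.48188284e-01 -8.26828956e-04]
```

View pics/g.png

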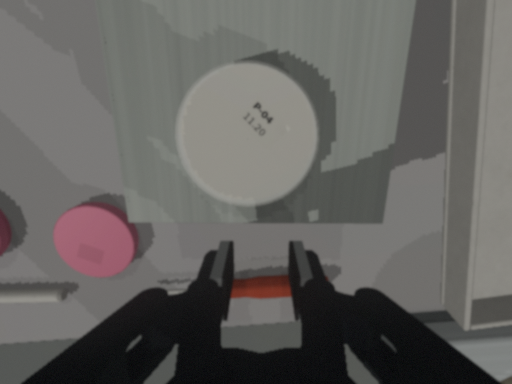

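>>> arm_command([
  [0.6,-0.45,0],
  [1.2,-0.45,0],
  [1.7,-0.45,0],
  [2.1,-0.45,0],
  [2.5,-0.45,0],
  [3.0,-0.45,0],
  [3.5,-0.42,0],
  [4.0,-0.4,0],
], roll=[0,0,0,0,0,0,0,0], hand=[0.3,0.3,0.3,0.3,0.3,0.3,0.3,0.3])

```text
clock: 4.75
tcp_pos: [0.354, 0.2917, 0.0843]
ee_rot: [3.138, -0.148, -0.0]
force: [-0.8, 0.9, -0.6]
finger_gap: 0.0296
grip_force: 0.2
```

```bash
python3 - <<'E'
from h import *
snap('wrist','h.png')
s=telemetry.get_state();print(s['tcp_pos'],s['ee_rot'],s['force'])
E
```

```text
[0.35459233 0.29169532 0.08433754] [-3.13795439e+00  1.48260428e-01 -7.84522843e-04] [-0.16210443 -1.07472083  0.16279166]
```

View pics/h.png

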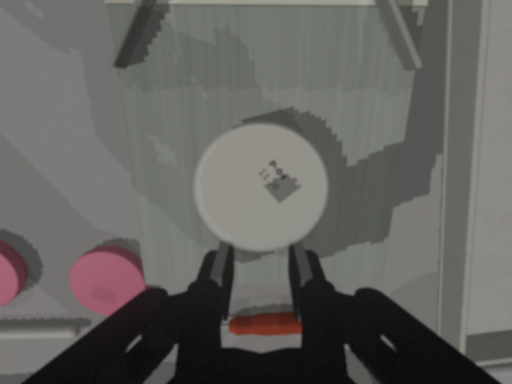

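The plate now sits against both fingertips, centred at column 261 (chute centre about 267). I'll continue the slow push.

>>> arm_command([
  [0.7,0.02,0],
  [1.4,0.05,0],
  [2.1,0.1,0],
  [2.8,0.15,0],
  [3.5,0.2,0],
  [4.2,0.25,0],
  [4.9,0.28,0],
  [5.6,0.3,0],
], roll=[0,0,0,0,0,0,0,0], hand=[0.3,0.3,0.3,0.3,0.3,0.3,0.3,0.3])

```text
clock: 5.8
tcp_pos: [0.4096, 0.2835, 0.0843]
ee_rot: [3.138, -0.148, -0.0]
force: [-1.1, 0.3, 0.1]
finger_gap: 0.03
grip_force: 0.2
```

```bash
python3 - <<'E'
from h import *
snap('wrist','i.png')
s=telemetry.get_state();print(s['tcp_pos'],s['ee_rot'],s['force'])
E
```

```text
[0.4104799  0.28339905 0.08437378] [-3.13786609e+00  1.48455904e-01 -1.41503075e-03] [ 1.36330113 -0.68871395  0.66344109]
```

View pics/i.png

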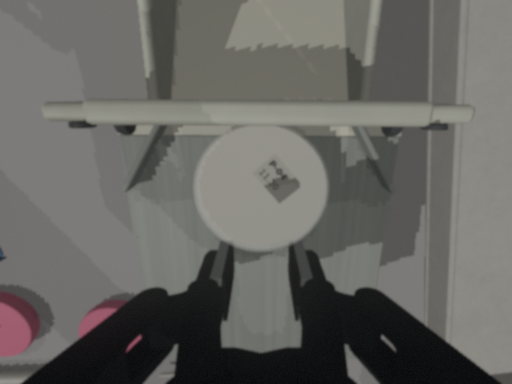

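The plate is centred between the guides (261 against 259), and its front is at the slick strip. I'll push straight on, slowly.

>>> arm_command([
  [0.4,0,0],
  [0.8,0,0],
  [1.2,0,0],
  [1.6,0,0],
  [2.0,0,0],
  [2.3,0,0],
  [2.6,0,0],
  [2.9,0,0],
], roll=[0,0,0,0,0,0,0,0], hand=[0.3,0.3,0.3,0.3,0.3,0.3,0.3,0.3])

```text
clock: 6.85
tcp_pos: [0.4382, 0.2808, 0.0843]
ee_rot: [-3.138, 0.148, -0.0]
force: [-1.0, -0.9, -0.4]
finger_gap: 0.0296
grip_force: 0.2
```

>>> arm_command([
  [0.2,0,0],
  [0.4,0,0],
  [0.6,0,0],
  [0.8,0,0],
  [1.0,0,0],
  [1.2,0,0],
  [1.4,0,0],
  [1.6,0,0],
], roll=[0,0,0,0,0,0,0,0], hand=[0.3,0.3,0.3,0.3,0.3,0.3,0.3,0.3])

```text
clock: 7.85
tcp_pos: [0.4541, 0.2793, 0.0843]
ee_rot: [-3.138, 0.148, -0.0]
force: [0.7, -0.5, 0.0]
finger_gap: 0.0299
grip_force: 0.0
```

```bash
python3 - <<'E'
from h import *
snap('wrist','j.png')
s=telemetry.get_state();print(s['tcp_pos'],s['ee_rot'],s['force'])
E
```

```text
[0.45433448 0.27923789 0.08433432] [-3.13804167e+00  1.48065318e-01 -4.48950943e-04] [ 0.20828138 -0.49902684  0.31385768]
```

View pics/j.png

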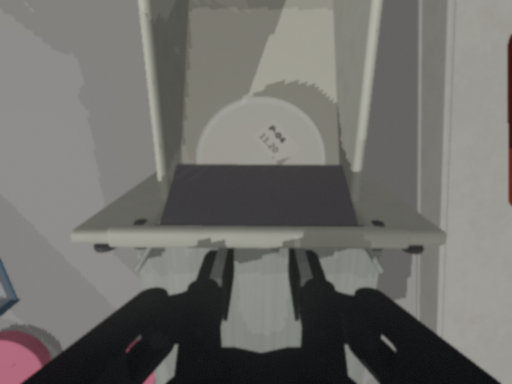

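The plate is past the mouth at (262,140) with the flap resting over it, so it is sliding down. I'll draw back and then raise.

>>> arm_command([
  [-0.5,0,0],
  [-1.5,0,0],
  [-3,0,0],
  [-5,0,0],
  [-7,0,0],
  [-9,0,0],
  [-11,0,0],
  [-12,0,0],
], roll=[0,0,0,0,0,0,0,0], hand=[0.3,0.3,0.3,0.3,0.3,0.3,0.3,0.3])

```text
clock: 8.9
tcp_pos: [0.3329, 0.2906, 0.0844]
ee_rot: [3.138, -0.147, -0.0]
force: [0.8, 0.2, 0.6]
finger_gap: 0.0304
grip_force: 0.0
```

>>> arm_command([
  [-1,0,-2],
  [-1,0,-5],
  [-1,0,-8],
  [-1,0,-11],
  [-1,0,-14],
  [-1,0,-16],
  [-1,0,-16],
  [-1,0,-16],
], roll=[0,0,0,0,0,0,0,0], hand=[0.3,0.3,0.3,0.3,0.3,0.3,0.3,0.3])

```text
clock: 9.9
tcp_pos: [0.3241, 0.2914, 0.2434]
ee_rot: [3.137, -0.148, -0.002]
force: [0.0, -0.3, 0.4]
finger_gap: 0.0299
grip_force: 0.0
```

```bash
python3 - <<'E'
from h import *
a=snap('top','k.png')
for r in vision.cut_out('top','plate'): print(r['p'],r['pixel'],ray('top',r['pixel'],.05).round(3))
cv2.imwrite('pics/l.png',cv2.resize(a[145:265,145:265,::-1],None,fx=4.5,fy=4.5,interpolation=cv2.INTER_CUBIC))
s=telemetry.get_state();print(s['clock'],s['tcp_pos'],s['force'])
E
```

```text
0.85 [189.3, 146.2] [0.704 0.257 0.05 ]
0.7 [165.6, 151.4] [0.691 0.34  0.05 ]
0.68 [112.8, 264.3] [0.317 0.522 0.05 ]
0.5 [186.8, 181.5] [0.579 0.271 0.05 ]
10.0 [0.32415209 0.29131742 0.24333223] [0.93276782 0.45131835 0.26276612]
```

View pics/l.png

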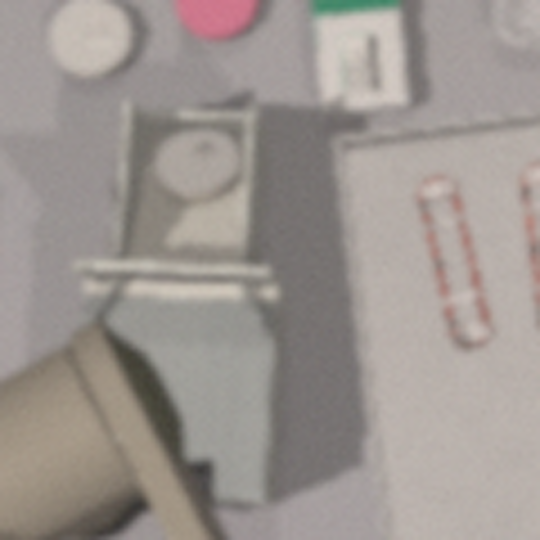

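The plate rests at the ramp's end stop, about 93 mm past the mouth. The flap hangs shut, the arm is clear, and the dish at the back left is where it was.

```bash
python3 -c "
from h import *
print(workorder.finish_job())"
```

```text
the job is handed in; nothing more can be done
None
```

I slid the plate through the flap and handed the job in; the last picture showed it resting on the ramp about 93 mm past the mouth, with the flap shut and the robot clear. No verdict came back.

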